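# Make up two take-away orders on their trays

### The job

Make up the two take-away orders. On the divided tray, lay the chopstick case in the long channel, stand the drink can in the small compartment and the larger sauce pot in the large compartment; on the plain tray lay the meal box flat, lid up, and stand the smaller sauce pot on the middle of its lid. Keep everything upright, leave the trays where they stand, and do not disturb the bottle, the plates or the tape dispenser.

Things in the scene. Friction and masses are not known exactly. Their poses are not given: they have to be found in the camera images.
- divided_tray: Wooden tray, three compartments, 202 (x) x 138 (y) x 14 mm, loose, 0.9 kg; floor 5 mm, walls and dividers 6 mm thick, all tops at z 14. Insides: long channel 190 x 40 along the +y side, centre x 0, y +43; small compartment 74 (x) x 80 (y), centre x -58, y -23; large compartment 110 x 80, centre x +40, y -23. x points roughly away from the robot. Origin: centre of the underside; z up.
- plain_tray: Small wooden tray without dividers, 162 (along x) x 112 (along y) x 14 mm high, inside 150 x 100 mm, floor 5 mm thick, walls 6 mm, tops 14 mm above the underside; 0.8 kg, loose. Stands with x roughly away from the robot. Origin: centre of the underside; z up.
- meal_box: Black rectangular take-away meal box with a flat grey lid (closed, rigid, one piece), 118 (x) x 62 (y) x 46 mm high, about 0.3 kg; its flat lid top is 46 mm above the underside. Starts lying with x roughly across (along the robot's left-right). Origin: centre of the underside; z up.
- chopstick_case: Slim brown wooden chopstick case (closed bar), 170 (x) x 24 (y) x 24 mm high, about 0.08 kg. Starts lying flat with x roughly across (along the robot's left-right). Origin: centre of the underside; z up.
- can: Short drink can with bare ends and a plain green band, standing: diameter 52 mm, 90 mm high, about 0.25 kg. Origin: centre of the underside; z up.
- big_pot: Larger of two lidded white sauce pots with dark steel lids: diameter 62 mm, 45 mm high with its lid, upright cylinder, flat top, lid fixed, about 0.25 kg. Origin: centre of the underside; z up.
- small_pot: Smaller of the two lidded white sauce pots with dark steel lids: diameter 40 mm, 34 mm high with its lid, upright cylinder, flat top, lid fixed, about 0.09 kg. Origin: centre of the underside; z up.
- squeeze_bottle: Yellow squeeze bottle with white cap, diameter 48 mm, 140 mm high, standing beyond the stock; not part of the job. Origin: centre of the underside; z up.
- plate_stack: Stack of round plates, diameter 160 mm, 46 mm high; not part of the job. Origin: centre of the underside; z up.
- tape_dispenser: Dispenser with four tape rolls on a red base, 70 x 150 x 95 mm high; not part of the job. Origin: centre of the underside; z up.
Things that resemble listed ones, but are neither listed nor needed, are in the scene too. Several things have the shape of the meal_box; the one meant has the colours described above. What is shaped like the big_pot but brown is not meant.

How it is judged:
By the outcome, as a careful person would: the job done as asked, in the order asked, and still so for the second after the job is handed in, with the robot touching nothing.
It also fails if it takes over 125 s, if anything falls off the work surface, if the arm or the gripper's body presses on something with over 40 N, if the wrist force passes 120 N, or if a joint passes its speed limit or range.

### The arm

A 7-joint arm with a two-finger parallel gripper is mounted at the origin on the work surface. World frame = base frame: x ahead of the robot, y to its left, z up, the work surface at z = 0. Lengths are in m, angles in rad, forces in N, time in s.
With the tool pointing down it reaches from about 0.425 to 0.875 m from the base axis. Payload 8.4 kg.
Tool frame: the origin (TCP) lies on the centre line of the jaws, within the pads' length; the fingertips stand 17 mm ahead of it and the grasp point (between the pads) lies 2 mm behind it; z points along the fingers, y is the direction in which the jaws open and shut (so a half turn about z gives the same grasp; the last joint's range is limited). The gripper opens to 87 mm and grips with 3 to 60 N. Pads are 19 mm wide; open, the fingers measure 117 mm over their backs; the gripper's body (75 mm by 190 mm) begins 51 mm behind the grasp point.
Start: joints at [1.183, 0.333, 0.04, 1.465, -0.013, 1.343, -0.059], TCP at [0.185, -0.623, 0.24] pointing down, gripper open.
Joint ranges: [-2.58, 2.58], [-0.38, 2.09], [-1.3, 1.39], [0.25, 2.4], [-1.5, 4.64], [0.08, 2.09], [-2.65, 2.65]. Speed limits (rad/s): [2.22, 2.22, 2.79, 2.79, 3.14, 3.14, 3.14].

### API

Orientations are given as a unit quaternion [x, y, z, w].
In Python, from rig import bot gives the robot as it stands.
- The arm moves only by the tool step_arm, never from a script. Its argument "increments" is a list of rows, each a list of 7 numbers: the shift along the tool's x, y, z in m, then the turn, a rotation vector about the tool's x, y, z in degrees, then the gripper command: -1 is shut, 1 is fully open, values between are in proportion. In form: [[x, y, z, rx, ry, rz, jaw], ...]. A call has 1 to 8 rows; each row is the pose to reach, as a shift and turn from the pose commanded when the call began, along the tool's axes at that moment; what a row does not reach only later rows make up. A row lasts 1/12 s, in which the tool goes at most 41.7 mm and 7.16 degrees, less where a joint would pass 70% of its speed; a pose out of reach is approached as far as the arm can. A call with a gripper value outside its range is refused whole. The fingers move at their own pace and stop on an object; the grip force is fixed at half the most. Time passes only in rows, so rows that repeat a pose let the fingers close. It gives the time, the measured TCP pose, the force and the opening at its end, in the units of the state.
- bot.get_state(): the state, without advancing time (a new reading comes with each control period).
- bot.grab_frame(name): name is "scene" or "top" or "wrist"; returns a dict with "img" (480x640x3 uint8, red, green, blue), "fx", "fy", "cx", "cy" (pixels), "D" ([k1, k2, p1, p2, k3] as OpenCV has them; the pictures are not rectified), "extrinsics" (4x4, takes a point from world to camera coordinates); the wrist camera has in their place "T_tool_cam" (4x4, takes a point from camera to tool coordinates, whose origin is the TCP and whose axes are the flange's). Camera axes: x right, y up, looking along -z (the intrinsics and any distortion apply to the point x, -y, -z); pixel columns grow to the right and rows downward; lengths in m; the calibration is good to about 2 mm. A picture is of the moment at which its call begins: read the wrist's pose just before it. There is no depth.
- bot.job_done(): hands the job in, once; it reports no verdict.
The state is a dict: "clock": time; "qpos": joint angles; "qvel": joint speeds; "joint_torque": joint torques, N m; "eef_pos": TCP position; "tool_rot": TCP orientation; "contact_force": force on the tool from outside, world axes, zero at the start; "moment": the same for the moment, N m; "opening": finger opening in m.
Only numpy, scipy, OpenCV 4.12 (cv2) and the standard library are available. Lean on these libraries where they do the work, as an engineer would, in place of code of your own. Each camera call takes 0.05 s, during which the arm holds its last target. There are 200 camera calls.

## Working session

There is one attempt and no reset: what is moved stays moved. The work goes in short steps, Python scripts to look and compute and a tool call to move; the robot and the scene stay as the last step left them, time stands still between calls to the robot, and variables do not carry over. Pictures are saved under pics/ and viewed, about 12 in all and at most 16, crops included, and the job is handed in when it is done.

Besides the shell and the picture viewer there is one more tool, called after ">>>" in YAML: its name, and indented under it one key for each argument. step_arm: Moves the arm, as the interface text tells. Its arguments: {"type":"object","properties":{"increments":{"type":"array","items":{"type":"array","items":{"type":"number"}}}},"required":["increments"]}

```bash
ls; mkdir -p pics; python3 - <<'E'
from rig import bot
import cv2
s=bot.get_state();print(s)
for n in("top","scene"):
    f=bot.grab_frame(n);cv2.imwrite(f"pics/{n}0.png",f["img"][:,:,::-1]);print({k:v for k,v in f.items() if k!="img"})
f=bot.grab_frame("wrist");print({k:v for k,v in f.items() if k!="img"})
E
```

```text
pics
{'clock': 0.0, 'qpos': array([ 1.182798  ,  0.33389967,  0.03984855,  1.46625866, -0.01341215,
        1.34331324, -0.05852456]), 'qvel': array([ 0.00073819,  0.0001314 ,  0.00084914, -0.00095738, -0.00064634,
        0.00018   ,  0.00048616]), 'joint_torque': array([-2.46171919e-05, -6.56370449e+01,  1.33512106e+00, -4.03790760e+01,
       -5.97068737e-02,  4.50839766e-02,  1.56865844e-04]), 'eef_pos': array([ 0.1849867 , -0.62265946,  0.23867234]), 'tool_rot': array([ 9.89593697e-01,  1.43887677e-01, -1.59992535e-04, -7.90588383e-04]), 'contact_force': array([-1.46231398,  0.20614231,  0.93004404]), 'moment': array([0.04809541, 0.02741878, 0.01785366]), 'opening': 0.0871442190981629}
{'fx': 483.1263544471653, 'fy': 483.1263544471653, 'cx': 327.5571337435094, 'cy': 227.96616180765076, 'D': array([-0.0746773,  0.       ,  0.       ,  0.       ,  0.       ]), 'extrinsics': array([[-0.00577602, -0.99965517,  0.02561613, -0.0144822 ],
       [ 0.99077039, -0.00225167,  0.13553219, -0.55053378],
       [-0.13542777,  0.02616254,  0.99044174, -0.86733507],
       [ 0.        ,  0.   
[... 411 characters left out ...]
[ 4.50573869e-01,  2.79712898e-01,  8.47787640e-01,
        -1.20917852e+00],
       [ 0.00000000e+00,  0.00000000e+00,  0.00000000e+00,
         1.00000000e+00]])}
{'fx': 422.5562270106664, 'fy': 422.5562270106664, 'cx': 321.6837374586216, 'cy': 237.7669259829695, 'D': array([-0.10089521,  0.        ,  0.        ,  0.        ,  0.        ]), 'T_tool_cam': array([[-6.64928104e-04,  9.68360302e-01,  2.49555371e-01,
         6.83779872e-02],
       [ 9.99999356e-01,  4.14355599e-04,  1.05660785e-03,
         6.07505412e-04],
       [ 9.19772427e-04,  2.49555913e-01, -9.68359954e-01,
        -1.45476155e-01],
       [ 0.00000000e+00,  0.00000000e+00,  0.00000000e+00,
         1.00000000e+00]])}
```

View pics/top0.png

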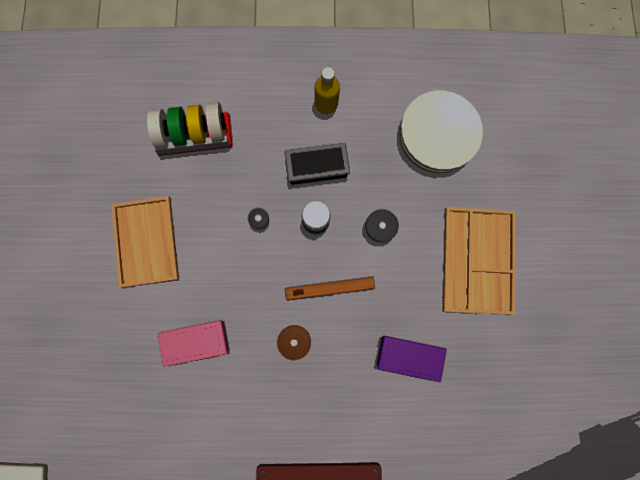

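View pics/scene0.png

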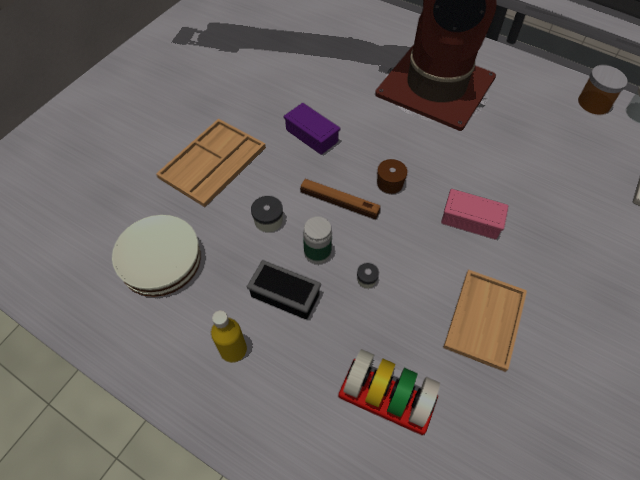

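The top view shows the plain tray at about (145,242), the divided tray at (480,260) and the dark box with a grey rim at (318,163). The small pot is at (258,218), the can at (316,217), the big pot at (382,226) and the case at (330,288). The scene view agrees. The box's lid still needs a close look.

```bash
cat > h.py <<'E'
from rig import bot
import cv2, numpy as np
from scipy.spatial.transform import Rotation as R
def ext(f):
    return f["extrinsics"] if "extrinsics" in f else np.linalg.inv(f["T_wc"])
def grab(n):
    s=bot.get_state(); f=bot.grab_frame(n)
    if n=="wrist":
        T=np.eye(4);T[:3,:3]=R.from_quat(s["tool_rot"]).as_matrix();T[:3,3]=s["eef_pos"]
        f["T_wc"]=T@f["T_tool_cam"]
    return f
def save(f,name,crop=None,k=1):
    im=f["img"][:,:,::-1]
    if crop: u0,v0,u1,v1=crop; im=im[v0:v1,u0:u1]
    cv2.imwrite("pics/"+name,cv2.resize(im,None,fx=k,fy=k,interpolation=cv2.INTER_CUBIC))
def pix(f,u,v,z):
    K=np.array([[f["fx"],0,f["cx"]],[0,f["fy"],f["cy"]],[0,0,1]])
    p=cv2.undistortPoints(np.array([[[u,v]]],float),K,f["D"])[0,0]
    T=np.linalg.inv(ext(f)); d=T[:3,:3]@[p[0],-p[1],-1]; o=T[:3,3]
    return o+d*(z-o[2])/d[2]
def quad(f,pts,z):
    P=np.array([pix(f,*p,z) for p in pts]); c=P.mean(0)
    e=np.roll(P,-1,0)-P; L=np.linalg.norm(e,axis=1)
    print("c",c[:2].round(4),"sides mm",(L*1e3).round(0),"ang",np.degrees(np.arctan2(e[:,1],e[:,0])).round(1))
    return c
def go(x,y,z,psi):
    s=bot.get_state(); M=R.from_quat(s["tool_rot"]).as_matrix()
    d=M.T@(np.array([x,y,z])-s["eef_pos"])
    a=np.radians(psi); G=np.array([[np.cos(a),np.sin(a),0],[np.sin(a),-np.cos(a),0],[0,0,-1]]).T
    r=np.degrees(R.from_matrix(M.T@G).as_rotvec())
    cur=np.degrees(np.arctan2(M[1,0],M[0,0]))
    print("go d",d.round(4),"rot",r.round(1),"cur",s["eef_pos"].round(4),"psi",cur.round(1),"t",round(s["clock"],2),"F",s["contact_force"].round(1),"open",round(s["opening"],4),"q7",s["qpos"][6].round(2))
E
python3 - <<'E'
from h import *
f=grab("top")
c=quad(f,[(113,203),(169,197),(178,281),(121,287)],.014)
quad(f,[(446,208),(515,211),(514,314),(443,311)],.014)
quad(f,[(285,152),(347,144),(349,172),(288,179)],.046)
quad(f,[(285,288),(374,277),(375,288),(287,299)],.024)
for n,u,v,z in(("small",258,217,.034),("can",316,213,.09),("big",382,225,.045),("bottlecap",328,74,.14),("bottlebase",326,108,.0),("plates",442,130,.046),("tapeL",152,115,.0),("tapeR",232,150,0)):print(n,pix(f,u,v,z).round(4))
g=pix(f,330,288,.024);
go(g[0],g[1],.2,83)
E
```

```text
c [0.5283 0.333 ] sides mm [110. 164. 110. 164.] ang [ -84.1 -171.8   96.     8.4]
c [ 0.4898 -0.312 ] sides mm [139. 201. 139. 199.] ang [-92.4 176.3  86.8  -3.8]
c [0.6761 0.0022] sides mm [119.  55. 116.  53.] ang [ -82.3 -176.7   96.7    6.6]
c [ 0.4389 -0.0218] sides mm [168.  21. 166.  21.] ang [ -83.3 -175.8   96.7   10.6]
small [0.5721 0.1141 0.034 ]
can [0.5701 0.005  0.09  ]
big [ 0.5548 -0.1182  0.045 ]
bottlecap [ 0.8083 -0.0163  0.14  ]
bottlebase [ 0.8015 -0.016   0.    ]
plates [ 0.7402 -0.2392  0.046 ]
tapeL [0.7875 0.3369 0.    ]
tapeR [0.7131 0.1722 0.    ]
go d [ 0.4147 -0.5046  0.0395] rot [ -0.1  -0.  -66.5] cur [ 0.185  -0.6228  0.239 ] psi 16.5 t 0.2 F [ 0.3  0.5 -0.2] open 0.0873 q7 -0.06
```

>>> step_arm:
  increments:
    - [0.34,-0.215,0.02,0,0,-55,1]
    - [0.34,-0.215,0.02,0,0,-55,1]
    - [0.34,-0.215,0.02,0,0,-55,1]
    - [0.34,-0.215,0.02,0,0,-55,1]
    - [0.34,-0.215,0.02,0,0,-55,1]
    - [0.34,-0.215,0.02,0,0,-55,1]
    - [0.34,-0.215,0.02,0,0,-55,1]
    - [0.34,-0.215,0.02,0,0,-55,1]

```text
clock: 0.87
eef_pos: [0.405, -0.3706, 0.223]
tool_rot: [0.809, 0.587, -0.0, 0.0]
contact_force: [0.7, -0.5, 0.3]
opening: 0.0871
```

```bash
python3 -c "
from h import *
go(.445,-.022,.17,96.7)"
```

```text
go d [ 0.3438 -0.0702  0.0529] rot [  0.    0.  -24.8] cur [ 0.405  -0.3706  0.223 ] psi 71.9 t 0.87 F [ 0.7 -0.5  0.3] open 0.0871 q7 0.31
```

>>> step_arm:
  increments:
    - [0.34,-0.07,0.04,0,0,-25,1]
    - [0.34,-0.07,0.04,0,0,-25,1]
    - [0.34,-0.07,0.04,0,0,-25,1]
    - [0.34,-0.07,0.04,0,0,-25,1]
    - [0.34,-0.07,0.04,0,0,-25,1]
    - [0.34,-0.07,0.04,0,0,-25,1]
    - [0.34,-0.07,0.04,0,0,-25,1]
    - [0.34,-0.07,0.04,0,0,-25,1]

```text
clock: 1.53
eef_pos: [0.4432, -0.0417, 0.1848]
tool_rot: [0.666, 0.746, -0.0, 0.0]
contact_force: [1.7, 0.7, 0.1]
opening: 0.087
```

>>> step_arm:
  increments:
    - [0,0,0,0,0,0,1]
    - [0,0,0,0,0,0,1]
    - [0,0,0,0,0,0,1]

```text
clock: 1.78
eef_pos: [0.4434, -0.0439, 0.1848]
tool_rot: [0.665, 0.746, -0.0, 0.0]
contact_force: [0.0, -0.5, 0.3]
opening: 0.0871
```

```bash
python3 -c "
from h import *
f=grab('wrist');save(f,'w1.png')
np.save('w1.npy',f['T_wc'])
go(.439,-.022,.05,96.7)"
```

```text
go d [ 0.023  -0.0017  0.1348] rot [-0.   0.  -0.2] cur [ 0.4434 -0.0446  0.1848] psi 96.5 t 1.83 F [ 0.6 -0.   0.1] open 0.0874 q7 0.13
```

View pics/w1.png

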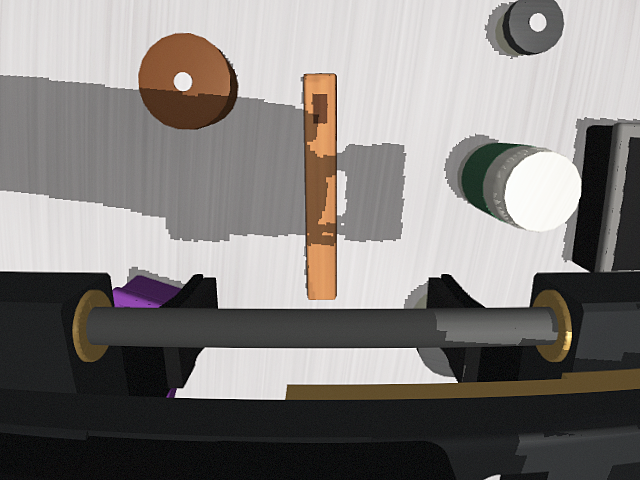

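The wrist view shows the case vertical in the image, from top end (304–337,73) to bottom end (306–337,299), and the can top centred near (543,188).

```bash
python3 -c "
from h import *
f=grab('wrist')
quad(f,[(304,73),(337,73),(337,299),(306,299)],.024)
print(pix(f,543,188,.09),pix(f,535,25,.034))
c=pix(f,321,186,.024)
go(.438,-.022,.032,96.5)"
```

```text
c [ 0.4408 -0.0221] sides mm [ 23. 167.  24. 167.] ang [   6.4  -83.1 -173.6   96.4]
[0.56907409 0.0056444  0.09      ] [0.57142786 0.11036096 0.034     ]
go d [ 0.0234 -0.0028  0.1529] rot [-0.   0.  -0.1] cur [ 0.4434 -0.0449  0.1849] psi 96.4 t 1.88 F [ 0.1 -0.4  0.5] open 0.0868 q7 0.13
```

>>> step_arm:
  increments:
    - [0.023,-0.002,0.04,0,0,0,0.15]
    - [0.023,-0.002,0.08,0,0,0,0.15]
    - [0.023,-0.002,0.11,0,0,0,0.15]
    - [0.023,-0.002,0.135,0,0,0,0.15]
    - [0.023,-0.002,0.15,0,0,0,0.15]
    - [0.023,-0.002,0.155,0,0,0,0.15]
    - [0.023,-0.002,0.155,0,0,0,-1]
    - [0.023,-0.002,0.155,0,0,0,-1]

```text
clock: 2.55
eef_pos: [0.4394, -0.0215, 0.0305]
tool_rot: [0.666, 0.746, 0.0, 0.0]
contact_force: [0.1, -0.7, -0.4]
opening: 0.0444
```

>>> step_arm:
  increments:
    - [0,0,0,0,0,0,-1]
    - [0,0,0,0,0,0,-1]
    - [0,0,0,0,0,0,-1]
    - [0,0,0,0,0,0,-1]
    - [0,0,0,0,0,0,-1]
    - [0,0,-0.02,0,0,0,-1]
    - [0,0,-0.06,0,0,0,-1]
    - [0,0,-0.1,0,0,0,-1]

```text
clock: 3.22
eef_pos: [0.4375, -0.0204, 0.1303]
tool_rot: [0.665, 0.747, -0.0, -0.002]
contact_force: [1.0, -1.3, -0.0]
opening: 0.0235
```

```bash
python3 -c "
from h import *
go(.4923,-.269,.13,-3.3)"
```

```text
go d [-2.532e-01  2.590e-02 -2.000e-04] rot [-0.2  0.1 99.9] cur [ 0.4375 -0.0204  0.1303] psi 96.6 t 3.22 F [ 1.  -1.3 -0. ] open 0.0235 q7 0.05
```

>>> step_arm:
  increments:
    - [-0.253,0.026,0,0,0,57,-1]
    - [-0.253,0.026,0,0,0,57,-1]
    - [-0.253,0.026,0,0,0,57,-1]
    - [-0.253,0.026,0,0,0,57,-1]
    - [-0.253,0.026,0,0,0,57,-1]
    - [-0.253,0.026,0,0,0,57,-1]
    - [-0.253,0.026,0,0,0,57,-1]
    - [-0.253,0.026,0,0,0,57,-1]

```text
clock: 3.88
eef_pos: [0.493, -0.273, 0.1295]
tool_rot: [0.943, 0.333, -0.0, 0.0]
contact_force: [0.7, 1.4, -0.9]
opening: 0.0235
```

>>> step_arm:
  increments:
    - [0,0,0,0,0,43,-1]
    - [0,0,0,0,0,43,-1]
    - [0,0,0,0,0,43,-1]
    - [0,0,0,0,0,43,-1]
    - [0,0,0,0,0,43,-1]
    - [0,0,0,0,0,43,-1]
    - [0,0,0,0,0,43,-1]
    - [0,0,0,0,0,43,-1]

```text
clock: 4.55
eef_pos: [0.4936, -0.2692, 0.1299]
tool_rot: [1.0, -0.028, -0.0, 0.0]
contact_force: [-0.1, 0.5, -0.9]
opening: 0.0235
```

>>> step_arm:
  increments:
    - [0,0,0,0,0,0,-1]
    - [0,0,0,0,0,0,-1]

```text
clock: 4.72
eef_pos: [0.4935, -0.2693, 0.1299]
tool_rot: [1.0, -0.029, -0.0, -0.0]
contact_force: [-0.5, -0.1, -0.7]
opening: 0.0236
```

```bash
python3 -c "
from h import *
f=grab('wrist');save(f,'w2.png')
go(.4923,-.269,.10,-3.3)"
```

```text
go d [-0.0012 -0.0003  0.0298] rot [-0.  0. -0.] cur [ 0.4935 -0.2693  0.1298] psi -3.3 t 4.77 F [-0.1 -0.8 -0.5] open 0.0238 q7 -1.27
```

View pics/w2.png

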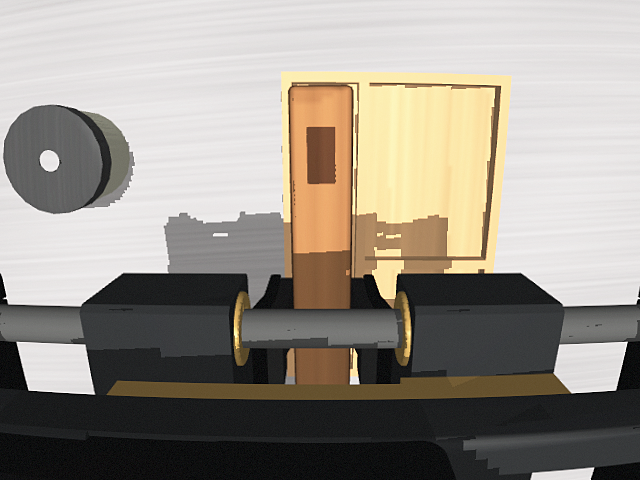

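The held case lies over the channel. The tray's far corners are at about (282,72) and (511,76), and the divider tops run between columns 358 and 365.

```bash
python3 -c "
from h import *
f=grab('wrist')
a=pix(f,282,72,.014);b=pix(f,511,76,.014);print(a,b,np.linalg.norm(a-b))
e=(a-b)/np.linalg.norm(a-b); print('yaw',np.degrees(np.arctan2(e[1],e[0]))-90)
x=np.array([e[1],-e[0],0]); c=(a+b)/2-x*.101; print('c',c,'chan',c+e*.043)
print('divider',pix(f,358,86,.014),pix(f,365,86,.014), 'expected', (c+x*.09+e*.023)[:2],(c+x*.09+e*.017)[:2])
print('case far end',pix(f,290,86,.123),pix(f,352,86,.123))
"
```

```text
[ 0.59665165 -0.25210709  0.014     ] [ 0.58831076 -0.38911447  0.014     ] 0.13726103777576487
yaw -3.483819592414548
c [ 0.49166785 -0.31447335  0.014     ] chan [ 0.49428082 -0.27155281  0.014     ]
divider [ 0.58600116 -0.29643893  0.014     ] [ 0.58578596 -0.30058525  0.014     ] expected [ 0.58289917 -0.29698485] [ 0.58253457 -0.30297377]
case far end [ 0.57733572 -0.26360934  0.123     ] [ 0.57607638 -0.28496702  0.123     ]
```

>>> step_arm:
  increments:
    - [0.002,0.002,0.03,0,0,0,-1]
    - [0.002,0.002,0.06,0,0,0,-1]
    - [0.002,0.002,0.08,0,0,0,-1]
    - [0.002,0.002,0.09,0,0,0,-1]
    - [0.002,0.002,0.0935,0,0,0,-1]
    - [0.002,0.002,0.0935,0,0,0,-1]
    - [0.002,0.002,0.0935,0,0,0,-0.2]
    - [0.002,0.002,0.0935,0,0,0,-0.2]

```text
clock: 5.48
eef_pos: [0.4962, -0.2718, 0.0373]
tool_rot: [1.0, -0.03, 0.001, 0.0]
contact_force: [1.0, -0.5, -0.3]
opening: 0.031
```

>>> step_arm:
  increments:
    - [0,0,0,0,0,0,-0.2]
    - [0,0,0,0,0,0,-0.2]
    - [0,0,-0.02,0,0,0,-0.2]
    - [0,0,-0.06,0,0,0,0]
    - [0,0,-0.1,0,0,0,0.5]
    - [0,0,-0.14,0,0,0,0.7]
    - [0,0,-0.15,0,0,0,0.7]
    - [0,0,-0.15,0,0,0,0.7]

```text
clock: 6.15
eef_pos: [0.4975, -0.2724, 0.1909]
tool_rot: [1.0, -0.03, 0.003, 0.002]
contact_force: [-0.8, 0.2, 0.0]
opening: 0.06
```

```bash
python3 -c "
from h import *
f=grab('wrist');save(f,'w3.png');np.save('w3.npy',f['T_wc'])
go(.5700,.005,.185,40)"
```

```text
go d [ 0.0568 -0.2808  0.0029] rot [  0.2  -0.1 -43.5] cur [ 0.4964 -0.2719  0.1882] psi -3.5 t 6.2 F [-0.1  0.4 -1.7] open 0.0644 q7 -1.26
```

View pics/w3.png

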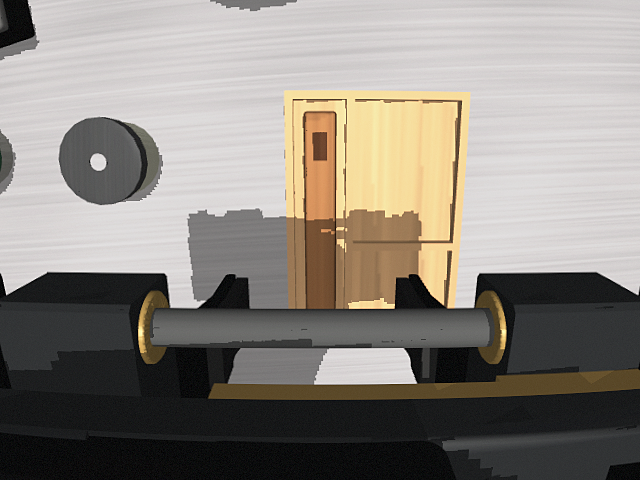

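The case lies inside the channel, clear of both walls (columns 303–337 within 294–346). The tray has not moved. The can is next.

>>> step_arm:
  increments:
    - [0.056,-0.281,0.0,0,0,0,1]
    - [0.056,-0.281,0.0,0,0,0,1]
    - [0.056,-0.281,0.0,0,0,0,1]
    - [0.056,-0.281,0.0,0,0,0,1]
    - [0.056,-0.281,0.0,0,0,0,1]
    - [0.056,-0.281,0.0,0,0,0,1]
    - [0.056,-0.281,0.0,0,0,0,1]
    - [0.056,-0.281,0.02,0,0,0,1]

```text
clock: 6.87
eef_pos: [0.5703, 0.0156, 0.1681]
tool_rot: [1.0, -0.025, 0.002, -0.002]
contact_force: [-0.4, 1.3, 1.0]
opening: 0.0871
```

>>> step_arm:
  increments:
    - [0,0,0,0,0,0,1]
    - [0,0,0,0,0,0,1]

```text
clock: 7.03
eef_pos: [0.5668, 0.0054, 0.1641]
tool_rot: [1.0, -0.03, -0.002, 0.0]
contact_force: [0.5, -0.5, 0.2]
opening: 0.0872
```

```bash
python3 -c "
from h import *
f=grab('wrist');save(f,'w4.png')
go(.5695,.0053,.07,-3.5)"
```

```text
go d [ 0.0023 -0.0009  0.0952] rot [ 0.   0.2 -0. ] cur [0.5674 0.0046 0.1652] psi -3.5 t 7.08 F [ 0.1 -1.1  0.5] open 0.0872 q7 -1.82
```

View pics/w4.png

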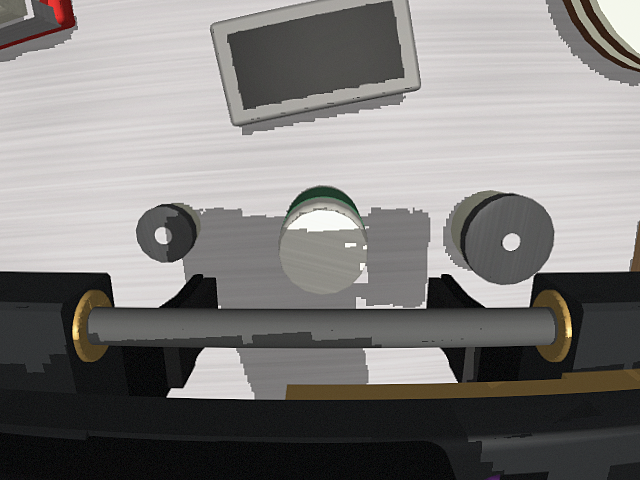

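The view shows the can between the jaws, with its top centred at (323,248), the small pot at (165,233), the big pot at (508,239) and the grey-rimmed meal box at the top.

```bash
python3 -c "
from h import *
f=grab('wrist')
print('can',pix(f,323,248,.09),'small',pix(f,165,233,.034),'big',pix(f,508,239,.045))
quad(f,[(211,27),(405,-9),(421,86),(235,126)],.046)
print(pix(f,211,27,.046),pix(f,421,86,.046),pix(f,235,126,.046))
"
```

```text
can [0.57303573 0.00327754 0.09      ] small [0.57419765 0.11140248 0.034     ] big [ 0.55862894 -0.11885735  0.045     ]
c [6.779e-01 1.000e-04] sides mm [116.  55. 115.  59.] ang [ -83.6 -171.8   98.3    8.5]
[0.69975585 0.0616608  0.046     ] [ 0.65790399 -0.06112754  0.046     ] [0.64116341 0.05295487 0.046     ]
```

>>> step_arm:
  increments:
    - [0.002,-0.001,0.03,0,0,0,1]
    - [0.002,-0.001,0.06,0,0,0,1]
    - [0.002,-0.001,0.085,0,0,0,1]
    - [0.002,-0.001,0.095,0,0,0,1]
    - [0.002,-0.001,0.095,0,0,0,1]
    - [0.002,-0.001,0.095,0,0,0,-1]
    - [0.002,-0.001,0.095,0,0,0,-1]
    - [0.002,-0.001,0.095,0,0,0,-1]

```text
clock: 7.8
eef_pos: [0.5716, 0.0064, 0.0733]
tool_rot: [1.0, -0.03, 0.001, -0.0]
contact_force: [-0.1, -0.2, -0.6]
opening: 0.0741
```

>>> step_arm:
  increments:
    - [0,0,0,0,0,0,-1]
    - [0,0,0,0,0,0,-1]
    - [0,0,0,0,0,0,-1]
    - [0,0,0,0,0,0,-1]
    - [0,0,-0.02,0,0,0,-1]
    - [0,0,-0.06,0,0,0,-1]
    - [0,0,-0.08,0,0,0,-1]
    - [0,0,-0.08,0,0,0,-1]

```text
clock: 8.47
eef_pos: [0.5729, 0.007, 0.1562]
tool_rot: [1.0, -0.03, 0.004, -0.0]
contact_force: [1.2, 0.2, -1.5]
opening: 0.0509
```

```bash
python3 -c "
from h import *
a=np.radians(-3.45);c=np.array([.4915,-.3143]);M=np.array([[np.cos(a),-np.sin(a)],[np.sin(a),np.cos(a)]])
can=c+M@[-.058,-.023];big=c+M@[.040,-.025];print(can,big)
go(*can,.15,-3.5)"
```

```text
[ 0.43222103 -0.33376802] [ 0.52992307 -0.34166179]
go d [-0.1199  0.3486  0.0052] rot [-0.  -0.4  0.1] cur [0.5729 0.007  0.1562] psi -3.4 t 8.47 F [ 1.2  0.2 -1.5] open 0.0509 q7 -1.82
```

>>> step_arm:
  increments:
    - [-0.12,0.349,0.0,0,0,0,-1]
    - [-0.12,0.349,0.0,0,0,0,-1]
    - [-0.12,0.349,0.0,0,0,0,-1]
    - [-0.12,0.349,0.0,0,0,0,-1]
    - [-0.12,0.349,0.0,0,0,0,-1]
    - [-0.12,0.349,0.0,0,0,0,-1]
    - [-0.12,0.349,0.0,0,0,0,-1]
    - [-0.12,0.349,0.0,0,0,0,-1]

```text
clock: 9.13
eef_pos: [0.4414, -0.303, 0.1505]
tool_rot: [1.0, -0.03, -0.001, -0.0]
contact_force: [1.8, -0.6, -2.4]
opening: 0.0511
```

>>> step_arm:
  increments:
    - [0,0,0,0,0,0,-1]
    - [0,0,0,0,0,0,-1]
    - [0,0,0,0,0,0,-1]

```text
clock: 9.38
eef_pos: [0.4429, -0.3009, 0.1505]
tool_rot: [1.0, -0.03, -0.0, -0.001]
contact_force: [0.3, 1.0, -1.9]
opening: 0.051
```

```bash
python3 -c "
from h import *
go(.4322,-.3338,.0785,-3.5)"
```

```text
go d [-0.0086  0.0336  0.072 ] rot [-0.1  0.1  0. ] cur [ 0.4429 -0.3009  0.1505] psi -3.5 t 9.38 F [ 0.3  1.  -1.9] open 0.051 q7 -1.16
```

>>> step_arm:
  increments:
    - [-0.009,0.033,0.0,0,0,0,-1]
    - [-0.009,0.033,0.02,0,0,0,-1]
    - [-0.009,0.033,0.045,0,0,0,-1]
    - [-0.009,0.033,0.062,0,0,0,-1]
    - [-0.009,0.033,0.068,0,0,0,-1]
    - [-0.009,0.033,0.0715,0,0,0,-1]
    - [-0.009,0.033,0.0715,0,0,0,-1]
    - [-0.009,0.033,0.0715,0,0,0,0.6]

```text
clock: 10.05
eef_pos: [0.4332, -0.3337, 0.0808]
tool_rot: [1.0, -0.03, 0.001, 0.0]
contact_force: [0.2, -3.8, -1.0]
opening: 0.0538
```

>>> step_arm:
  increments:
    - [0,0,0,0,0,0,0.6]
    - [0,0,0,0,0,0,0.6]
    - [0,0,0,0,0,0,0.6]
    - [0,0,-0.03,0,0,0,0.7]
    - [0,0,-0.07,0,0,0,0.8]
    - [0,0,-0.1,0,0,0,1]
    - [0,0,-0.1,0,0,0,1]

```text
clock: 10.63
eef_pos: [0.435, -0.3358, 0.1871]
tool_rot: [1.0, -0.03, 0.004, 0.003]
contact_force: [0.8, -0.2, 0.6]
opening: 0.0832
```

```bash
python3 -c "
from h import *
f=grab('wrist');save(f,'w5.png')
go(.557,-.1185,.12,-3.5)"
```

```text
go d [ 0.1092 -0.2241  0.0639] rot [ 0.2 -0.4  0. ] cur [ 0.4341 -0.3353  0.1841] psi -3.5 t 10.68 F [-0.3  0.  -0.4] open 0.0848 q7 -1.09
```

View pics/w5.png

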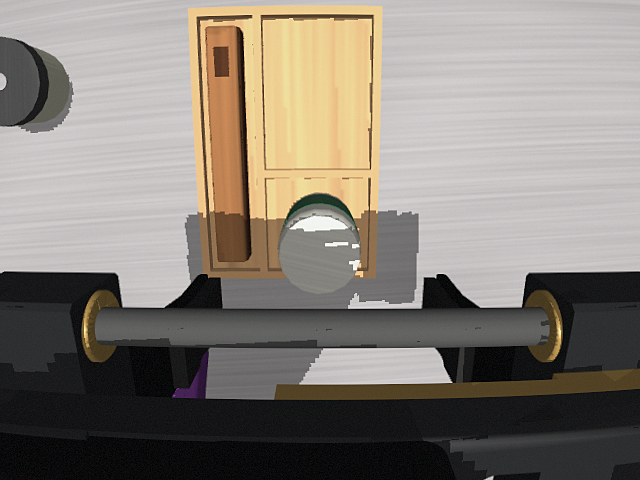

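The can stands inside the small compartment, with its top centred at (320,253), and the case still lies in its channel. The big pot is next.

>>> step_arm:
  increments:
    - [0.108,-0.224,0.0,0,0,0,1]
    - [0.108,-0.224,0.0,0,0,0,1]
    - [0.108,-0.224,0.0,0,0,0,1]
    - [0.108,-0.224,0.0,0,0,0,1]
    - [0.108,-0.224,0.0,0,0,0,1]
    - [0.108,-0.224,0.0,0,0,0,1]
    - [0.108,-0.224,0.04,0,0,0,1]
    - [0.108,-0.224,0.06,0,0,0,1]

```text
clock: 11.35
eef_pos: [0.5537, -0.1133, 0.1173]
tool_rot: [1.0, -0.027, -0.0, -0.001]
contact_force: [-1.2, -0.4, -1.3]
opening: 0.0872
```

>>> step_arm:
  increments:
    - [0,0,0,0,0,0,1]
    - [0,0,0,0,0,0,1]

```text
clock: 11.52
eef_pos: [0.5524, -0.1169, 0.1188]
tool_rot: [1.0, -0.03, -0.002, -0.0]
contact_force: [-0.9, 0.1, 0.9]
opening: 0.0873
```

```bash
python3 -c "
from h import *
f=grab('wrist');save(f,'w6.png')
go(.556,-.1185,.042,-3.5)
g=grab('top');save(g,'t6.png',(100,120,540,320),1.8)
K=np.array([[f['fx'],0,f['cx']],[0,f['fy'],f['cy']],[0,0,1]])
E=ext(f)
for x,y in((.556,-.1185),(.556+.031,-.1185),(.556,-.0875),(.556,-.1495)):
  p=E[:3,:3]@[x,y,.045]+E[:3,3]; print(cv2.projectPoints(np.array([[p[0],-p[1],-p[2]]]),np.zeros(3),np.zeros(3),K,f['D'])[0].ravel().round())
"
```

```text
go d [0.0027 0.001  0.0783] rot [-0.  0.  0.] cur [ 0.5534 -0.1173  0.1203] psi -3.5 t 11.57 F [ 0.  -0.2  0.4] open 0.0871 q7 -1.6
[324. 252.]
[320. 195.]
[267. 255.]
[381. 249.]
```

View pics/w6.png

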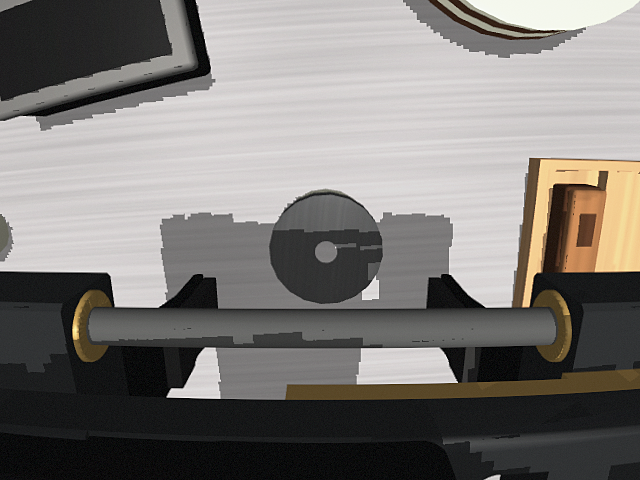

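The pot's lid is centred at (326,247), which fits within 3 mm. Descend and grip.

>>> step_arm:
  increments:
    - [0.005,0.002,0.03,0,0,0,1]
    - [0.005,0.002,0.055,0,0,0,1]
    - [0.005,0.002,0.07,0,0,0,1]
    - [0.005,0.002,0.077,0,0,0,1]
    - [0.005,0.002,0.077,0,0,0,1]
    - [0.005,0.002,0.077,0,0,0,-1]
    - [0.005,0.002,0.077,0,0,0,-1]
    - [0.005,0.002,0.077,0,0,0,-1]

```text
clock: 12.28
eef_pos: [0.5594, -0.1194, 0.0445]
tool_rot: [1.0, -0.03, 0.001, 0.0]
contact_force: [0.5, 0.4, -0.2]
opening: 0.0743
```

>>> step_arm:
  increments:
    - [0,0,0,0,0,0,-1]
    - [0,0,0,0,0,0,-1]
    - [0,0,0,0,0,0,-1]
    - [0,0,0,0,0,0,-1]
    - [0,0,-0.03,0,0,0,-1]
    - [0,0,-0.07,0,0,0,-1]
    - [0,0,-0.11,0,0,0,-1]
    - [0,0,-0.11,0,0,0,-1]

```text
clock: 12.95
eef_pos: [0.5622, -0.1195, 0.1607]
tool_rot: [1.0, -0.03, 0.005, 0.001]
contact_force: [1.7, -0.3, -1.8]
opening: 0.0614
```

```bash
python3 -c "
from h import *
go(.5295,-.3415,.15,-3.5)"
```

```text
go d [-0.0194  0.2236  0.0108] rot [ 0.1 -0.6  0.1] cur [ 0.5622 -0.1195  0.1607] psi -3.4 t 12.95 F [ 1.7 -0.3 -1.8] open 0.0614 q7 -1.58
```

>>> step_arm:
  increments:
    - [-0.022,0.224,0.0,0,0,0,-1]
    - [-0.022,0.224,0.0,0,0,0,-1]
    - [-0.022,0.224,0.0,0,0,0,-1]
    - [-0.022,0.224,0.0,0,0,0,-1]
    - [-0.022,0.224,0.0,0,0,0,-1]
    - [-0.022,0.224,0.0,0,0,0,-1]
    - [-0.022,0.224,0.03,0,0,0,-1]
    - [-0.022,0.224,0.05,0,0,0,-1]

```text
clock: 13.62
eef_pos: [0.5218, -0.3436, 0.1013]
tool_rot: [0.999, -0.032, -0.0, 0.0]
contact_force: [-0.5, 0.4, -3.0]
opening: 0.0611
```

>>> step_arm:
  increments:
    - [0,0,0,0,0,0,-1]
    - [0,0,0,0,0,0,-1]
    - [0,0,0,0,0,0,-1]

```text
clock: 13.87
eef_pos: [0.5235, -0.3412, 0.1038]
tool_rot: [1.0, -0.03, 0.0, 0.0]
contact_force: [0.7, -0.4, -2.2]
opening: 0.0619
```

```bash
python3 -c "
from h import *
go(.5295,-.3415,.0495,-3.5)"
```

```text
go d [ 0.0059 -0.0001  0.0543] rot [ 0.  -0.   0.1] cur [ 0.5235 -0.3412  0.1038] psi -3.4 t 13.87 F [ 0.7 -0.4 -2.2] open 0.0619 q7 -1.21
```

>>> step_arm:
  increments:
    - [0.006,0,0.025,0,0,0,-1]
    - [0.006,0,0.042,0,0,0,-1]
    - [0.006,0,0.05,0,0,0,-1]
    - [0.006,0,0.054,0,0,0,-1]
    - [0.006,0,0.054,0,0,0,-1]
    - [0.006,0,0.054,0,0,0,-1]
    - [0.006,0,0.054,0,0,0,0.62]
    - [0.006,0,0.054,0,0,0,0.62]

```text
clock: 14.53
eef_pos: [0.5296, -0.3423, 0.0503]
tool_rot: [1.0, -0.03, 0.001, 0.001]
contact_force: [-0.2, -0.1, -0.8]
opening: 0.0674
```

>>> step_arm:
  increments:
    - [0,0,0,0,0,0,0.62]
    - [0,0,0,0,0,0,0.62]
    - [0,0,-0.02,0,0,0,0.62]
    - [0,0,-0.06,0,0,0,0.65]
    - [0,0,-0.1,0,0,0,1]
    - [0,0,-0.14,0,0,0,1]
    - [0,0,-0.14,0,0,0,1]

```text
clock: 15.12
eef_pos: [0.5324, -0.3436, 0.1984]
tool_rot: [1.0, -0.03, 0.006, 0.003]
contact_force: [1.1, -0.3, 0.7]
opening: 0.0832
```

```bash
python3 -c "
from h import *
g=grab('top');save(g,'t7.png',(240,130,560,330),2.5)
go(.64,.0015,.19,98)"
```

```text
go d [ 0.0876 -0.3505  0.0037] rot [ 6.000e-01 -1.000e-01 -1.015e+02] cur [ 0.5313 -0.3431  0.1945] psi -3.5 t 15.17 F [ 0.  -0.2 -0.3] open 0.0847 q7 -1.2
```

View pics/t7.png

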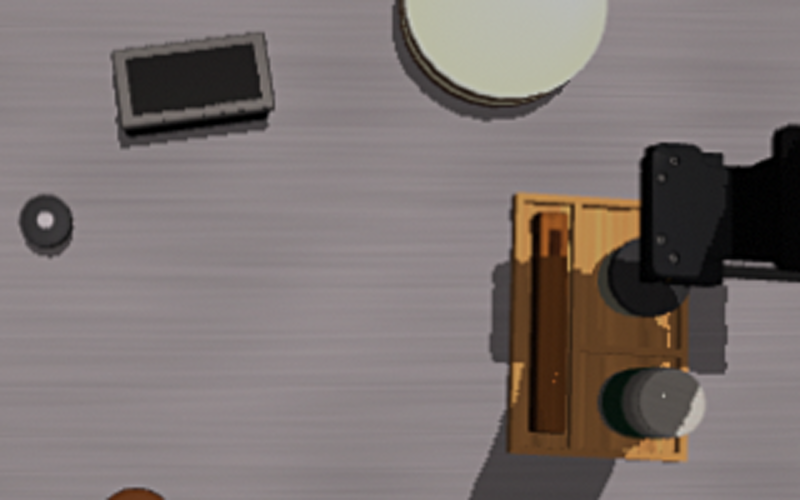

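The pot and can sit in their compartments and the case is in the channel. The box top has its corners at about (113,50), (265,34), (273,110) and (120,125) in the crop. Now for the box, with care about the bottle behind it.

>>> step_arm:
  increments:
    - [0.097,-0.351,0.0,0,0,-57,1]
    - [0.097,-0.351,0.0,0,0,-57,1]
    - [0.097,-0.351,0.0,0,0,-57,1]
    - [0.097,-0.351,0.0,0,0,-57,1]
    - [0.097,-0.351,0.0,0,0,-57,1]
    - [0.097,-0.351,0.0,0,0,-57,1]
    - [0.097,-0.351,0.0,0,0,-57,1]
    - [0.097,-0.351,0.0,0,0,-57,1]

```text
clock: 15.83
eef_pos: [0.6369, -0.0246, 0.1883]
tool_rot: [0.891, 0.453, -0.0, -0.0]
contact_force: [1.3, -0.7, -0.8]
opening: 0.087
```

>>> step_arm:
  increments:
    - [0,0,0,0,0,-44,1]
    - [0,0,0,0,0,-44,1]
    - [0,0,0,0,0,-44,1]
    - [0,0,0,0,0,-44,1]
    - [0,0,0,0,0,-44,1]
    - [0,0,0,0,0,-44,1]
    - [0,0,0,0,0,-44,1]
    - [0,0,0,0,0,-44,1]

```text
clock: 16.5
eef_pos: [0.6366, -0.0265, 0.1882]
tool_rot: [0.66, 0.751, -0.0, -0.0]
contact_force: [0.1, -0.2, -0.4]
opening: 0.0868
```

```bash
python3 -c "
from h import *
go(.669,.006,.18,97.5)"
```

```text
go d [0.0281 0.0364 0.0081] rot [-0.  -0.  -0.1] cur [ 0.6366 -0.0265  0.1882] psi 97.4 t 16.5 F [ 0.1 -0.2 -0.4] open 0.0868 q7 -0.1
```

>>> step_arm:
  increments:
    - [0.0,0.034,0.0,0,0,0,1]
    - [0.0,0.034,0.0,0,0,0,1]
    - [0.0,0.034,0.0,0,0,0,1]
    - [0.0,0.034,0.0,0,0,0,1]

```text
clock: 16.83
eef_pos: [0.6703, -0.0217, 0.1885]
tool_rot: [0.66, 0.751, -0.0, -0.0]
contact_force: [-0.3, 0.8, -0.1]
opening: 0.0872
```

```bash
python3 -c "
from h import *
f=grab('wrist');save(f,'w8.png');np.save('w8.npy',f['T_wc'])
go(.669,.006,.18,97.5)"
```

```text
go d [0.0277 0.0024 0.0089] rot [-0. -0. -0.] cur [ 0.6702 -0.0218  0.1889] psi 97.5 t 16.88 F [-0.3 -0.1  0.6] open 0.0869 q7 -0.11
```

View pics/w8.png

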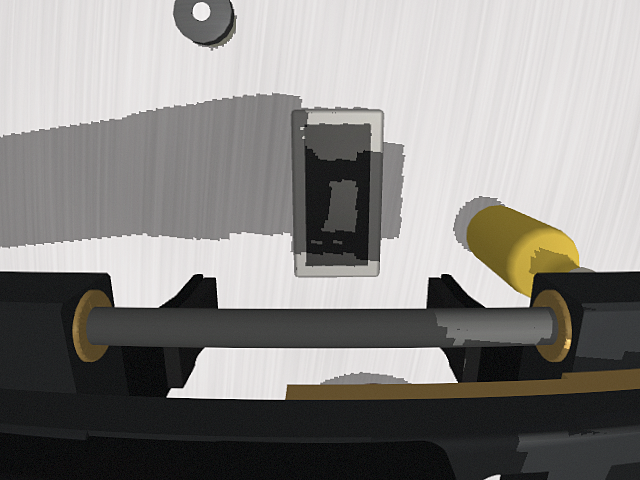

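The box top has its corners at (292,110), (384,110), (380,277) and (294,277). It has a grey lid rim with a dark centre panel. The bottle's near base edge is about (467,235).

```bash
python3 -c "
from h import *
f=grab('wrist')
quad(f,[(292,110),(384,110),(380,277),(294,277)],.046)
for u,v,z in((467,235,0),(472,215,0),(480,258,0),(203,12,.034)):print(pix(f,u,v,z))
go(.669,.01,.0435,97)"
```

```text
c [0.6787 0.0017] sides mm [ 61. 117.  62. 116.] ang [   7.6  -82.1 -172.7   97.2]
[ 0.7919174  -0.02236265  0.        ]
[ 0.79248059 -0.00529329  0.        ]
[ 0.80737166 -0.04044965  0.        ]
[0.5731938  0.11284186 0.034     ]
go d [0.0319 0.003  0.1456] rot [0.  0.  0.5] cur [ 0.6702 -0.0219  0.1891] psi 97.5 t 16.93 F [-0.3 -0.4 -0.9] open 0.087 q7 -0.11
```

>>> step_arm:
  increments:
    - [0.025,0.0055,0.04,0,0,0,1]
    - [0.025,0.0055,0.08,0,0,0,1]
    - [0.025,0.0055,0.115,0,0,0,1]
    - [0.025,0.0055,0.135,0,0,0,1]
    - [0.025,0.0055,0.145,0,0,0,1]
    - [0.025,0.0055,0.1475,0,0,0,1]
    - [0.025,0.0055,0.1475,0,0,0,1]
    - [0.025,0.0055,0.1475,0,0,0,0.5]

```text
clock: 17.6
eef_pos: [0.6739, 0.0036, 0.0435]
tool_rot: [0.659, 0.752, 0.001, 0.001]
contact_force: [-0.1, 0.7, 0.6]
opening: 0.0849
```

>>> step_arm:
  increments:
    - [0,0,0,0,0,0,0.4]
    - [0,0,0,0,0,0,-1]
    - [0,0,0,0,0,0,-1]
    - [0,0,0,0,0,0,-1]
    - [0,0,0,0,0,0,-1]
    - [0,0,-0.01,0,0,0,-1]
    - [0,0,-0.03,0,0,0,-1]
    - [0,0,-0.05,0,0,0,-1]

```text
clock: 18.27
eef_pos: [0.6715, 0.0035, 0.0912]
tool_rot: [0.659, 0.752, -0.001, -0.001]
contact_force: [-0.3, -0.1, -2.3]
opening: 0.0618
```

```bash
python3 -c "
from h import *
go(.5283,.333,.13,187)"
```

```text
go d [ 0.3455 -0.0987 -0.0383] rot [ -0.1  -0.2 -89.4] cur [0.6715 0.0035 0.0912] psi 97.6 t 18.27 F [-0.3 -0.1 -2.3] open 0.0618 q7 -0.19
```

>>> step_arm:
  increments:
    - [0.05,-0.02,-0.04,0,0,0,-1]
    - [0.345,-0.099,-0.08,0,0,-45,-1]
    - [0.345,-0.099,-0.08,0,0,-45,-1]
    - [0.345,-0.099,-0.08,0,0,-45,-1]
    - [0.345,-0.099,-0.08,0,0,-45,-1]
    - [0.345,-0.099,-0.08,0,0,-45,-1]
    - [0.345,-0.099,-0.08,0,0,-45,-1]
    - [0.345,-0.099,-0.08,0,0,-45,-1]

```text
clock: 18.93
eef_pos: [0.5428, 0.2985, 0.1655]
tool_rot: [0.318, 0.948, -0.001, -0.0]
contact_force: [1.4, 0.7, -2.3]
opening: 0.062
```

>>> step_arm:
  increments:
    - [0,0,0,0,0,-45,-1]
    - [0,0,0,0,0,-45,-1]
    - [0,0,0,0,0,-45,-1]
    - [0,0,0,0,0,-45,-1]
    - [0,0,0,0,0,-45,-1]
    - [0,0,0,0,0,-45,-1]
    - [0,0,0,0,0,-45,-1]
    - [0,0,0,0,0,-45,-1]

```text
clock: 19.6
eef_pos: [0.5438, 0.297, 0.1648]
tool_rot: [-0.067, 0.998, -0.0, -0.001]
contact_force: [0.5, -0.9, -1.3]
opening: 0.0618
```

```bash
python3 -c "
from h import *
go(.5283,.333,.14,187)"
```

```text
go d [0.0105 0.0378 0.0248] rot [-0.  -0.1  0.6] cur [0.5438 0.297  0.1648] psi -172.4 t 19.6 F [ 0.5 -0.9 -1.3] open 0.0618 q7 0.78
```

```bash
python3 -c "
from h import *
f=grab('wrist');save(f,'w9.png')"
```

```text
(no output)
```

View pics/w9.png

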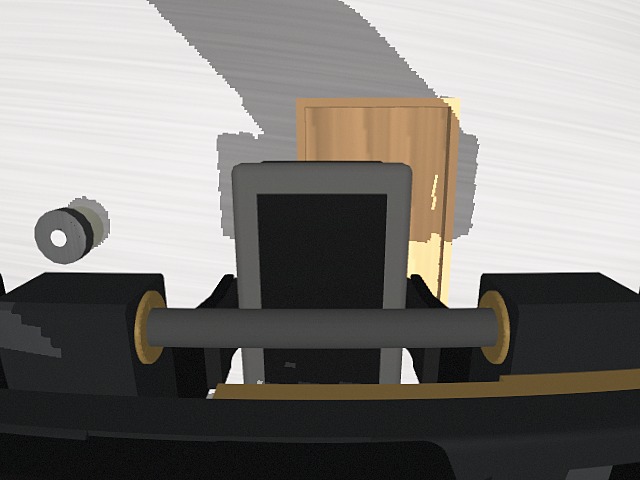

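The tray's robot-side corners are at (298,98) and (461,98). The box hangs square to the tray but off to one side.

```bash
python3 -c "
from h import *
f=grab('wrist')
a=pix(f,298,98,.014);b=pix(f,461,98,.014);print(a,b,np.linalg.norm(a-b))
e=(b-a)/np.linalg.norm(a-b); print('yaw',np.degrees(np.arctan2(e[1],e[0]))-90)
x=np.array([e[1],-e[0],0]); c=(a+b)/2+x*.081; print('c',c)
P=[pix(f,233,166,.165+.0025),pix(f,412,166,.165+.0025)];print('box near end',P)
m=(P[0]+P[1])/2+x*.059; print('box c',m)
go(*(bot.get_state()['eef_pos'][:2]+(c-m)[:2]),.0485,187)"
```

```text
[0.45823817 0.26950373 0.014     ] [0.44282035 0.3794342  0.014     ] 0.11100638254221588
yaw 7.983694224837151
c [0.53074418 0.33571916 0.014     ]
box near end [array([0.49225378, 0.25977249, 0.1675    ]), array([0.48444096, 0.31961257, 0.1675    ])]
box c [0.54677552 0.29788711 0.1675    ]
go d [0.0109 0.0396 0.1164] rot [-0.  -0.   0.4] cur [0.5439 0.2972 0.1649] psi -172.6 t 19.7 F [-0.3  0.7 -2. ] open 0.062 q7 0.77
```

>>> step_arm:
  increments:
    - [0.011,0.039,0.0,0,0,0,-1]
    - [0.011,0.039,0.03,0,0,0,-1]
    - [0.011,0.039,0.065,0,0,0,-1]
    - [0.011,0.039,0.09,0,0,0,-1]
    - [0.011,0.039,0.105,0,0,0,-1]
    - [0.011,0.039,0.112,0,0,0,-1]
    - [0.011,0.039,0.115,0,0,0,-1]
    - [0.011,0.039,0.115,0,0,0,-1]

```text
clock: 20.37
eef_pos: [0.5285, 0.335, 0.0505]
tool_rot: [-0.065, 0.998, 0.0, 0.0]
contact_force: [0.5, 0.3, -2.4]
opening: 0.0616
```

>>> step_arm:
  increments:
    - [0,0,0,0,0,0,0.7]
    - [0,0,0,0,0,0,0.7]
    - [0,0,0,0,0,0,0.7]
    - [0,0,-0.03,0,0,0,0.8]
    - [0,0,-0.07,0,0,0,0.9]
    - [0,0,-0.11,0,0,0,1]
    - [0,0,-0.14,0,0,0,1]
    - [0,0,-0.14,0,0,0,1]

```text
clock: 21.03
eef_pos: [0.5299, 0.3374, 0.1978]
tool_rot: [-0.066, 0.998, 0.002, 0.004]
contact_force: [0.0, 1.1, 1.2]
opening: 0.0863
```

```bash
python3 -c "
from h import *
f=grab('wrist');save(f,'w10.png');np.save('w10.npy',f['T_wc'])
go(.573,.1125,.15,187)"
```

```text
go d [-0.0136 -0.2278  0.044 ] rot [0.2 0.4 0.5] cur [0.5294 0.3364 0.1945] psi -172.5 t 21.08 F [ 0.3 -0.8 -0.6] open 0.0866 q7 0.72
```

View pics/w10.png

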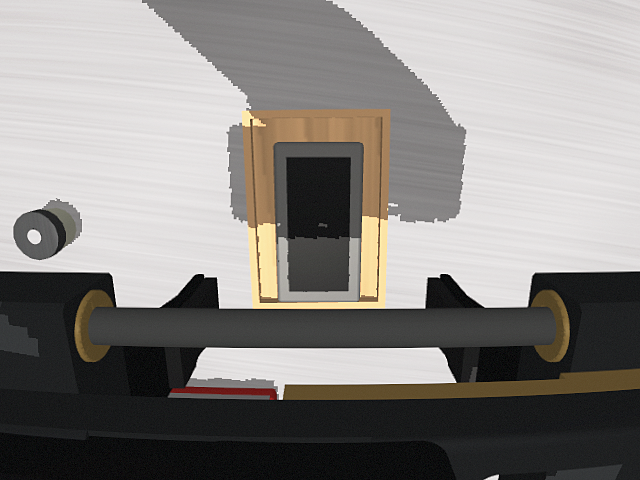

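The box lies in the plain tray, its lid corners at (275,142), (363,142), (360,301) and (279,301). The small pot is at about (40,233).

```bash
python3 -c "
from h import *
f=grab('wrist')
quad(f,[(275,142),(363,142),(360,301),(279,301)],.051)
quad(f,[(243,110),(390,110),(385,308),(254,307)],.014)
print(pix(f,40,234,.034))
go(.573,.1125,.125,187.5)"
```

```text
c [0.5287 0.3346] sides mm [ 59. 115.  60. 115.] ang [  97.5    7.8  -82.6 -172.6]
c [0.5287 0.3337] sides mm [110. 160. 110. 159.] ang [  97.5    8.3  -83.1 -171.8]
[0.567541   0.11887961 0.034     ]
go d [-0.0144 -0.2268  0.0669] rot [0.1 0.2 0. ] cur [0.5288 0.3353 0.1921] psi -172.5 t 21.13 F [-0.5  0.1 -0.9] open 0.0865 q7 0.72
```

>>> step_arm:
  increments:
    - [-0.013,-0.227,0.0,0,0,0,1]
    - [-0.013,-0.227,0.0,0,0,0,1]
    - [-0.013,-0.227,0.0,0,0,0,1]
    - [-0.013,-0.227,0.0,0,0,0,1]
    - [-0.013,-0.227,0.0,0,0,0,1]
    - [-0.013,-0.227,0.04,0,0,0,0.6]
    - [-0.013,-0.227,0.07,0,0,0,0.6]
    - [-0.013,-0.227,0.07,0,0,0,0.6]

```text
clock: 21.8
eef_pos: [0.5676, 0.1072, 0.1134]
tool_rot: [-0.064, 0.998, -0.001, -0.005]
contact_force: [-1.6, -0.8, -0.6]
opening: 0.075
```

>>> step_arm:
  increments:
    - [0,0,0,0,0,0,0.6]
    - [0,0,0,0,0,0,0.6]

```text
clock: 21.97
eef_pos: [0.5708, 0.1131, 0.1212]
tool_rot: [-0.067, 0.998, 0.001, 0.0]
contact_force: [0.6, 0.2, -0.7]
opening: 0.0704
```

```bash
python3 -c "
from h import *
f=grab('wrist');save(f,'w11.png')
go(.573,.1125,.025,187.5)"
```

```text
go d [-0.0014 -0.0012  0.0968] rot [0.1 0.1 0.2] cur [0.5713 0.1133 0.1218] psi -172.3 t 22.02 F [0.6 0.7 0.7] open 0.0707 q7 1.07
```

View pics/w11.png

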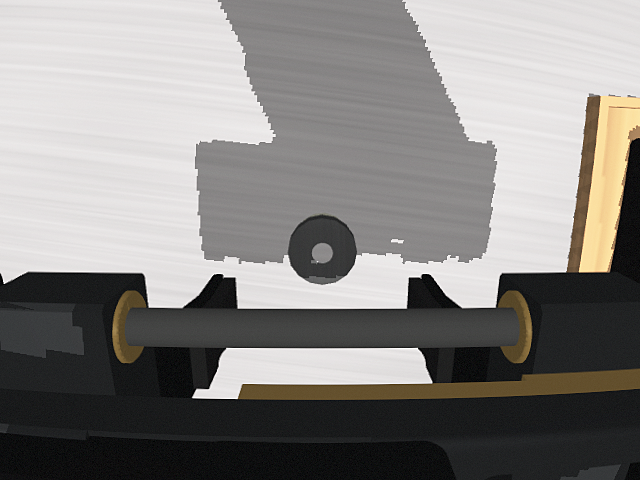

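The small pot is centred at (322,249), between the jaws.

```bash
python3 -c "
from h import *
f=grab('wrist')
p=pix(f,322,249,.034);print(p)
go(p[0],p[1],.025,187.5)"
```

```text
[0.57078434 0.11316339 0.034     ]
go d [ 0.0009 -0.      0.0969] rot [0.  0.1 0.2] cur [0.5715 0.1132 0.1219] psi -172.3 t 22.07 F [0.3 0.6 0.9] open 0.0698 q7 1.07
```

>>> step_arm:
  increments:
    - [0.001,0,0.03,0,0,0,0.6]
    - [0.001,0,0.06,0,0,0,0.6]
    - [0.001,0,0.082,0,0,0,0.6]
    - [0.001,0,0.092,0,0,0,0.6]
    - [0.001,0,0.097,0,0,0,0.6]
    - [0.001,0,0.097,0,0,0,0.2]
    - [0.001,0,0.097,0,0,0,-1]
    - [0.001,0,0.097,0,0,0,-1]

```text
clock: 22.73
eef_pos: [0.5709, 0.1117, 0.0246]
tool_rot: [-0.066, 0.998, 0.0, 0.001]
contact_force: [0.2, 0.8, 0.6]
opening: 0.0569
```

>>> step_arm:
  increments:
    - [0,0,0,0,0,0,-1]
    - [0,0,0,0,0,0,-1]
    - [0,0,0,0,0,0,-1]
    - [0,0,0,0,0,0,-1]
    - [0,0,-0.02,0,0,0,-1]
    - [0,0,-0.05,0,0,0,-1]
    - [0,0,-0.09,0,0,0,-1]
    - [0,0,-0.12,0,0,0,-1]

```text
clock: 23.4
eef_pos: [0.5697, 0.1116, 0.1451]
tool_rot: [-0.066, 0.998, 0.0, 0.0]
contact_force: [1.6, -0.2, -0.5]
opening: 0.0396
```

>>> step_arm:
  increments:
    - [0,0,0,0,0,0,-1]
    - [0,0,0,0,0,0,-1]

```text
clock: 23.57
eef_pos: [0.5707, 0.1113, 0.1444]
tool_rot: [-0.066, 0.998, -0.0, 0.001]
contact_force: [-0.2, -1.0, -1.5]
opening: 0.0394
```

```bash
python3 -c "
from h import *
go(.529,.3347,.12,187.5)"
```

```text
go d [0.0122 0.227  0.0242] rot [-0.   0.2  0. ] cur [0.5707 0.1113 0.1444] psi -172.5 t 23.57 F [-0.2 -1.  -1.5] open 0.0394 q7 1.09
```

>>> step_arm:
  increments:
    - [0.012,0.227,0,0,0,0,-1]
    - [0.012,0.227,0,0,0,0,-1]
    - [0.012,0.227,0,0,0,0,-1]
    - [0.012,0.227,0,0,0,0,-1]
    - [0.012,0.227,0,0,0,0,-1]
    - [0.012,0.227,0,0,0,0,-1]
    - [0.012,0.227,0.02,0,0,0,-1]
    - [0.012,0.227,0.025,0,0,0,-1]

```text
clock: 24.23
eef_pos: [0.5257, 0.3354, 0.1142]
tool_rot: [-0.068, 0.998, -0.001, -0.002]
contact_force: [-0.5, -0.8, -2.2]
opening: 0.0392
```

>>> step_arm:
  increments:
    - [0,0,0,0,0,0,-1]
    - [0,0,0,0,0,0,-1]
    - [0,0,0,0,0,0,-1]

```text
clock: 24.48
eef_pos: [0.5288, 0.3335, 0.118]
tool_rot: [-0.065, 0.998, -0.0, -0.0]
contact_force: [0.2, -0.4, -1.0]
opening: 0.0394
```

```bash
python3 -c "
from h import *
go(.529,.3347,.0765,187.5)"
```

```text
go d [-0.0004  0.0012  0.0415] rot [-0.  -0.  -0.1] cur [0.5288 0.3335 0.118 ] psi -172.6 t 24.48 F [ 0.2 -0.4 -1. ] open 0.0394 q7 0.68
```

>>> step_arm:
  increments:
    - [0,0.001,0.018,0,0,0,-1]
    - [0,0.001,0.032,0,0,0,-1]
    - [0,0.001,0.038,0,0,0,-1]
    - [0,0.001,0.041,0,0,0,-1]
    - [0,0.001,0.0415,0,0,0,-1]
    - [0,0.001,0.0415,0,0,0,-1]
    - [0,0.001,0.0415,0,0,0,-1]
    - [0,0.001,0.0415,0,0,0,0.2]

```text
clock: 25.15
eef_pos: [0.5283, 0.336, 0.0771]
tool_rot: [-0.066, 0.998, 0.0, 0.0]
contact_force: [0.4, 0.4, -0.1]
opening: 0.0416
```

>>> step_arm:
  increments:
    - [0,0,0,0,0,0,0.3]
    - [0,0,0,0,0,0,0.3]
    - [0,0,0,0,0,0,0.3]
    - [0,0,-0.02,0,0,0,0.3]
    - [0,0,-0.05,0,0,0,0.4]
    - [0,0,-0.09,0,0,0,0.5]
    - [0,0,-0.13,0,0,0,1]
    - [0,0,-0.13,0,0,0,1]

```text
clock: 25.82
eef_pos: [0.5297, 0.3386, 0.2146]
tool_rot: [-0.066, 0.998, 0.003, 0.004]
contact_force: [0.6, 0.8, -0.6]
opening: 0.0714
```

>>> step_arm:
  increments:
    - [0,-0.06,0,0,0,0,1]
    - [0,-0.1,0,0,0,0,1]
    - [0,-0.15,0,0,0,0,1]
    - [0,-0.2,0,0,0,0,1]
    - [0,-0.25,0,0,0,0,1]
    - [0,-0.25,0,0,0,0,1]
    - [0,-0.25,0,0,0,0,1]
    - [0,-0.25,0,0,0,0,1]

```text
clock: 26.48
eef_pos: [0.5615, 0.0842, 0.2062]
tool_rot: [-0.063, 0.998, -0.0, -0.0]
contact_force: [-0.1, 0.3, -0.2]
opening: 0.087
```

```bash
python3 -c "
from h import *
g=grab('top');save(g,'t12.png');s=grab('scene');save(s,'s12.png')
im=np.vstack([cv2.resize(g['img'][180:330,100:260],(640,600)) ])
cv2.imwrite('pics/t12c.png',np.hstack([cv2.resize(g['img'][180:330,100:260],(400,375)),cv2.resize(g['img'][180:330,400:560],(400,375))])[:,:,::-1])
go(.5,0,.2,187)"
```

```text
go d [ 0.0718 -0.0799  0.0065] rot [0.  0.  0.6] cur [0.5606 0.0886 0.2066] psi -172.4 t 26.58 F [ 0.3  1.2 -0.6] open 0.0872 q7 1.18
```

View pics/t12c.png

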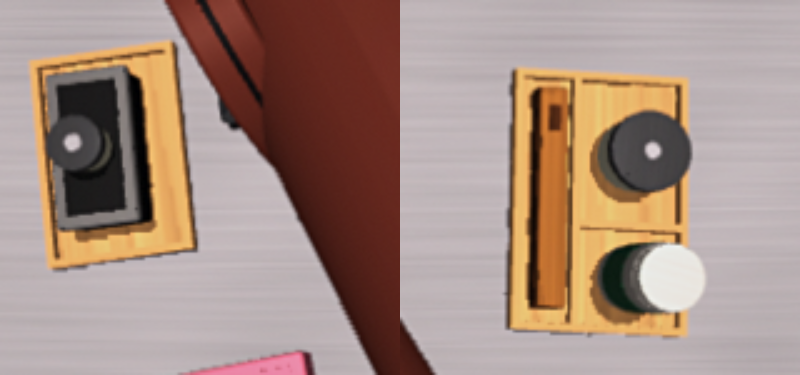

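View pics/s12.png

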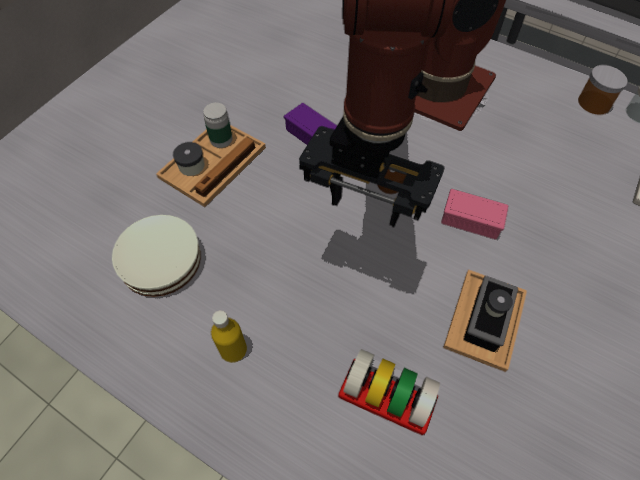

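Everything sits where it should. One numeric check of the small pot against the middle of the lid, from the top camera.

```bash
python3 -c "
from h import *
f=grab('top'); t=lambda u,v:(100+u/2.5,180+v/2.5)
quad(f,[t(47,78),t(127,66),t(141,217),t(62,229)],.051)
print(pix(f,*t(74,143),.085)); quad(f,[t(31,62),t(173,41),t(196,249),t(52,269)],.014)"
```

```text
c [0.5294 0.334 ] sides mm [ 61. 113.  59. 113.] ang [ -81.6 -172.3   98.6    8.6]
[0.5282669  0.33588905 0.085     ]
c [0.5281 0.3331] sides mm [112. 162. 111. 162.] ang [ -81.7 -171.6   97.9    8.8]
```

The pot is within about 2 mm of the lid's middle, the tray is where it started, and the arm is clear.

```bash
python3 -c "
from rig import bot
print(bot.job_done())"
```

```text
the job is handed in; nothing more can be done
None
```

Both orders are made up and the job is handed in, at about 27 s of the 125 s allowed.

- **Divided tray:** the chopstick case was placed first, then the can, then the larger pot. The last top and scene pictures show the case flat in the long channel, the can standing in the small compartment and the larger pot standing in the large one.
- **Plain tray:** the meal box went in next, then the smaller pot. The box lies flat with its lid up, centred in the tray to about 1 to 2 mm. The smaller pot stands about 2 mm from the middle of the lid.
- **Left alone:** the plain tray's centre measured within 1 mm of where it started. The divided tray, bottle, plates and tape dispenser look unmoved by eye only; I did not re-measure them. The highest force reading at the end of a move was about 4 N.
- **Disagreements:** the wrist and top cameras differed by 2 to 4 mm in places, within the slack. The meal box's grey lid has a dark centre panel, not plain grey; I took it as the one meant because the only other boxes of that shape are pink and purple.

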